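# Clamp the block and hold the sprung stop open at the mark

## Robot

A 6-joint arm with a two-finger parallel gripper is mounted at the origin on a cart in front of the work surface, level with it; the furniture and walls round the work are solid. World frame = base frame: x ahead of the robot, y to its left, z up, the work surface at z = 0. Lengths are in m, angles in degrees, forces in N, time in s.
With the tool pointing down it reaches from about 0.3 to 0.75 m from the base axis. Payload 8.5 kg.
Tool frame: the origin (TCP) lies between the finger pads; the fingertips stand env.finger_overhang ahead of it and the grasp point (between the pads) lies 2 mm behind it (env.finger_overhang is the distance from the TCP to the fingertips, in m); z points along the fingers, y is the line along which they close (so a half turn about z gives the same grasp; the last joint's range is limited). The gripper opens to 85 mm and grips with 20 to 120 N. Pads are 22 mm wide; open, the fingers measure 114 mm over their backs; the gripper's body (76 mm by 85 mm) begins 54 mm behind the grasp point. The pads swing forward as they close: fully open they stand 13 mm farther back than shut.
Start: joints at [-80.117, 21.807, 74.336, -0, 83.858, -12.336], TCP at [0.208, -0.509, 0.248] pointing down, gripper open.
Joint ranges: [-178.18, 178.18], [-50.72, 133.34], [12.68, 142.11], [-81.47, 261.47], [9.98, 163.14], [-165.26, 165.26]. Speed limits (degrees/s): [136.94, 136.94, 180, 180, 180, 180].

## Interface

Orientations are given as a 3x3 rotation matrix whose columns are the frame's x, y, z axes.
In Python, from rig import env gives the robot as it stands. The module is installed in compiled form; this text tells all that it offers.
- The arm moves only by the tool jog_arm, never from a script. Its arguments are lists of equal length, an entry for each row: "hand": the finger opening in m, from 0 to 0.0854; "travel": the shift along the world's x, y, z in m, a list of three; "yaw": the turn about the world's z in rad. A call has exactly 5 rows; each row shifts and turns the commanded pose from where the row before left it; what a row does not reach is not made up. A row lasts 1/8 s, in which the tool goes at most 62.5 mm and 10.7 degrees, less where a joint would pass 70% of its speed; a pose out of reach is approached as far as the arm can. A call is refused whole if a number of a shift passes 0.0625 or a number of a turn 0.188, either way. A call with a gripper value outside its range is refused whole. The fingers move at their own pace and stop on an object; "grip_force" is the grip in N (left out, the last holds). Time passes only in rows, so rows that do not move let the fingers close, or fill a call up. It gives the time, the measured TCP pose, the force, the opening and the grip force at its end, in the units of the state.
- env.observe(): the state, without advancing time (a new reading comes with each control period).
- env.get_image(name): name is "scene" or "top" or "wrist"; returns the picture (420x560x3 uint8, red, green, blue); there is no depth.
- env.calibration(name): a dict with "fx", "fy", "cx", "cy" (pixels), "position" and "rotation" of the camera in the world; the wrist camera has in their place "hand_eye" (4x4, takes a point from camera to tool coordinates, whose origin is the TCP and whose axes are the flange's). Camera axes: x right, y down, z forward; pixel columns grow to the right and rows downward; lengths in m; the calibration is good to about 2 mm. A picture is of the moment at which its call begins: read the wrist's pose just before it. calibration takes no time and is no camera call.
- env.close_job(): hands the job in; it is judged then, once.
The state is a dict: "time_s": time; "q": joint angles; "qvel": joint speeds; "joint_efforts": joint torques, N m; "position": TCP position; "tool_rot": TCP orientation; "ft_force": force on the tool from outside, world axes, zero at the start; "wrist_torque": the same for the moment, N m; "grip_width": finger opening in m; "gripper_force": force on a finger pad.
Only numpy, scipy, OpenCV 4.12 (cv2) and the standard library are available. Lean on these libraries where they do the work, as an engineer would, in place of code of your own. Each camera call takes 0.05 s, during which the arm holds its last target. There are 200 camera calls.

## Task

Clamp the oak block in the plywood holding jig: press the paddle of the raised hold-down arm down until it snaps over and stays down by itself. Then draw the jig's spring-return stop out by its upright wooden grip until the index point beside the grip lines up with the nose of the marker clip on the scale, and keep it there, so that I can fit a piece between stop and block: finish while still holding the grip at the mark, without letting go. Leave the block in its bed and the wax tin, sanding block and dividers where they lie.

Things in the scene. Friction and masses are not known exactly. Their poses are not given: they have to be found in the camera images.
- jig: Plywood holding jig fixed to the bench, board 360 x 170 x 18 mm (x, y, z). Origin: centre of the underside, z up. Grip and scale are in its -x half, oak block and hold-down arm in its +x half. The stop is drawn out along the jig's -x. The arm reaches over the board along the jig's +y, from a hinge near the -y edge to its paddle at the +y edge. A spring barrel lies at y -50, x -35 to 40, up to z 41 mm.
- paddle (a point): Centre of the upper face of the wooden paddle (36 mm along the jig's x, 44 mm along the arm, 8 mm thick) at the free end of the steel hold-down arm: the place to press. Raised it is about 146 mm above the bench; clamped, with the arm level, 86 mm. It is 140 mm along the arm from the hinge pin and 8 mm above the arm's centre line, and swings about 17 mm towards the jig's +y on the way.
- hold_down (a joint): Hold-down arm: 0 = raised (as found, 0.45 rad above level), grows as pressed. Hinge pin along the jig's x, at x 92.5, y -55, z 78 mm in its frame. A spring pushes it up, about 10 N at the paddle at first, easing to nothing at 0.34 rad; past that it snaps down by itself on to the block at about 0.45 rad and stays.
- grip (a point): Middle of the upright wooden grip, fixed to the sprung stop: 18 mm thick along the jig's x, 34 mm wide along y, its top 86 mm and this point 64 mm above the bench. It is free for 25 mm and more on all sides at this height; below it, up to 33 mm above the bench, lie the index blade (+y side) and a thin crossbar (-y side).
- stop_slide (a joint): Sprung stop with its grip: 0 = home against its spring (as found), grows as the grip is drawn out along the jig's -x, at most 0.080 m. Spring pull back: about 4 N at home, 10 N at 0.065 m; it springs home when let go.
- grip_index (a point): Tip of the steel index blade that sticks out from the foot of the grip towards the jig's +y; it moves with the grip and is at the same place along the slide as the grip's middle.
- mark (a point): Tip of the nose of the dark steel marker clip (14 x 24 x 10 mm, fixed on the scale strip), pointing at the index's path from the +y side. Axes parallel to the jig's. The index is at the mark when both have the same position along the jig's x (they pass 3 mm apart in y). The clip is 35 to 65 mm out from the index's home.
- hardwood_block_centre (a point): Centre of the loose oak block, 85 mm along the jig's x, 55 mm wide, 42 mm high, lying in its bed on the board between low side rails.
- wax_tin_centre (a point): Centre of the flat round wax tin, 87 mm across, 30 mm high, on the bench beside the jig (bystander).
- sanding_block_centre (a point): Centre of the cork sanding block, 62 x 108 x 33 mm, on the bench beside the jig (bystander).
- dividers_centre (a point): Centre of the steel dividers, 45 x 139 x 10 mm, lying on the bench beside the jig on the paddle's side (bystander).

How it is judged (in metres and radians):
On the way, in this order (a step that is already met when the one before it is completed fails the run):
1. the hold-down arm is snapped down on the block and stays without being pressed (value of joint hold_down above 0.42 rad and contact force between the fingers and hold_down below 0.5 N), for 0.2 s.
2. the stop is drawn out and its index is at the mark (x of grip_index in the frame of mark between -0.005 and 0.005 m), for 0.3 s.
At the end, for the whole second after the job is handed in: The fingers still hold the sprung stop (more than 2 N on it), at rest, with its index within 5 mm of the mark along the slide; the hold-down arm stays down by itself past 0.42 rad and bears on the oak block (more than 2 N), which is within 8 mm of where it lay (all of step 1 and all of step 2 and distance of hardwood_block_centre from where it was at the start of the episode below 0.008 m and contact force between the fingers and stop_slide above 2 N and contact force between hold_down and hardwood_block above 2 N and velocity of joint stop_slide between -0.01 and 0.01 m/s); the arm keeps its last pose, push and grip.
It fails at once if the wax tin is pushed more than 30 mm from its place (distance of wax_tin_centre from where it was at the start of the episode above 0.03 m).
It fails at once if the sanding block is pushed more than 30 mm from its place (distance of sanding_block_centre from where it was at the start of the episode above 0.03 m).
It fails at once if the dividers is pushed more than 30 mm from its place (distance of dividers_centre from where it was at the start of the episode above 0.03 m).
It also fails if it takes over 51 s, if anything falls off the work surface, if the arm or the gripper's body presses on something with over 40 N, if the wrist force passes 120 N, or if a joint passes its speed limit or range.

## Working session

There is one attempt and no reset: what is moved stays moved. The work goes in short steps, Python scripts to look and compute and a tool call to move; the robot and the scene stay as the last step left them, time stands still between calls to the robot, and variables do not carry over. Pictures are saved under pics/ and viewed, at most 10 in all, crops included, and the job is handed in when it is done.

Besides the shell and the picture viewer there is one more tool, called by a JSON object that holds its "op" and its "data", one argument or row to a line. jog_arm: Moves the arm, as the interface text tells. Its arguments: {"type":"object","properties":{"hand":{"type":"array"},"travel":{"type":"array"},"yaw":{"type":"array"},"grip_force":{"type":"number"}},"required":["hand","travel","yaw"]}

```bash
mkdir -p pics; python3 - <<'E'
from rig import env
import cv2
for n in("scene","top"):
    cv2.imwrite(f"pics/{n}0.png",env.get_image(n)[:,:,::-1]); print(n,env.calibration(n))
print(env.calibration("wrist"),env.finger_overhang); print(env.observe())
E
```

```text
scene {'fx': 393.00990180902477, 'fy': 393.00990180902477, 'cx': 278.219988627719, 'cy': 214.9237516968566, 'position': array([0.01399357, 0.54548227, 0.53181857]), 'rotation': array([[-0.57492727, -0.40624847,  0.71022589],
       [-0.8179537 ,  0.26387928, -0.51119416],
       [ 0.02025795, -0.87483136, -0.48400383]])}
top {'fx': 469.1800306721276, 'fy': 469.1800306721276, 'cx': 280.3540840683705, 'cy': 197.94400423567018, 'position': array([0.45648754, 0.11446429, 0.95489233]), 'rotation': array([[-0.02304152, -0.98438134,  0.17453499],
       [-0.99970974,  0.02145823, -0.01095341],
       [ 0.00703713, -0.17473671, -0.98459005]])}
{'fx': 345.98406522281545, 'fy': 345.98406522281545, 'cx': 284.0475860130991, 'cy': 206.08682878573535, 'hand_eye': array([[-8.16019009e-04, -9.65956051e-01, -2.58704932e-01,
         6.49954377e-02],
       [ 9.99999658e-01, -7.52673845e-04, -3.43900961e-04,
         3.09795247e-04],
       [ 1.37472778e-04, -2.58705124e-01,  9.65956334e-01,
        -1.25776618e-01],
       [ 0.00000000e+00,  0.00000000e+00,  0.00000000e+00,
         1.00000000e+00]])} 0.017
{'time_s': 0.1, 'q': array([-8.01164637e+01,  2.18380778e+01,  7.43798513e+01, -5.61907828e-04,
        8.38592635e+01, -1.23354004e+01]), 'qvel': array([ 0.07206565, -0.10520829, -0.00804017, -0.06838089, -0.04780949,
       -0.0432424 ]), 'joint_efforts': array([ 3.44644519e-03, -4.49224091e+01, -2.31654596e+01, -1.74397856e-04,
        3.65435437e-03,  4.96828903e-06]), 'position': array([ 0.20793622, -0.50891081,  0.24776792]), 'tool_rot': array([[ 9.25745290e-01,  3.78147591e-01, -2.40858890e-04],
       [ 3.78147565e-01, -9.25744382e-01,  1.32559643e-03],
       [ 2.78297331e-04, -1.31824485e-03, -9.99999092e-01]]), 'ft_force': array([-0.16393548, -0.41270929, -0.94184283]), 'wrist_torque': array([-0.04618028,  0.01935194, -0.00342159]), 'gripper_force': 0.0, 'grip_width': 0.0854594590414583}
```

View pics/top0.png

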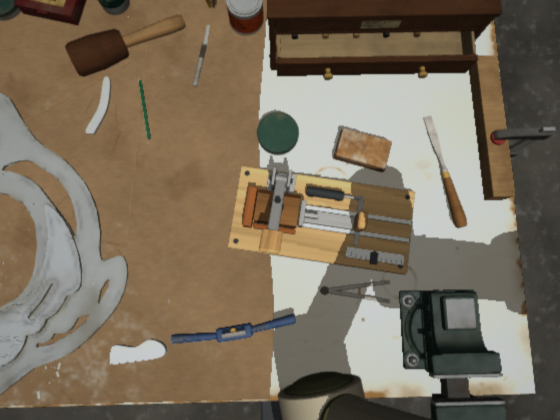

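View pics/scene0.png

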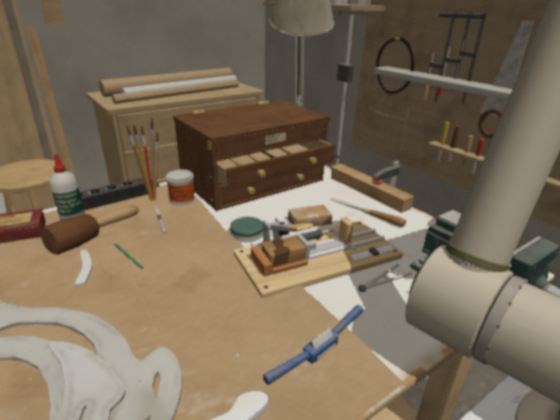

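```bash
python3 - <<'E'
import cv2
im=cv2.imread("pics/top0.png")[150:285,220:425]
cv2.imwrite("pics/topc.png",cv2.resize(im,None,fx=3.9,fy=3.9,interpolation=cv2.INTER_CUBIC))
E
```

```text
(no output)
```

View pics/topc.png

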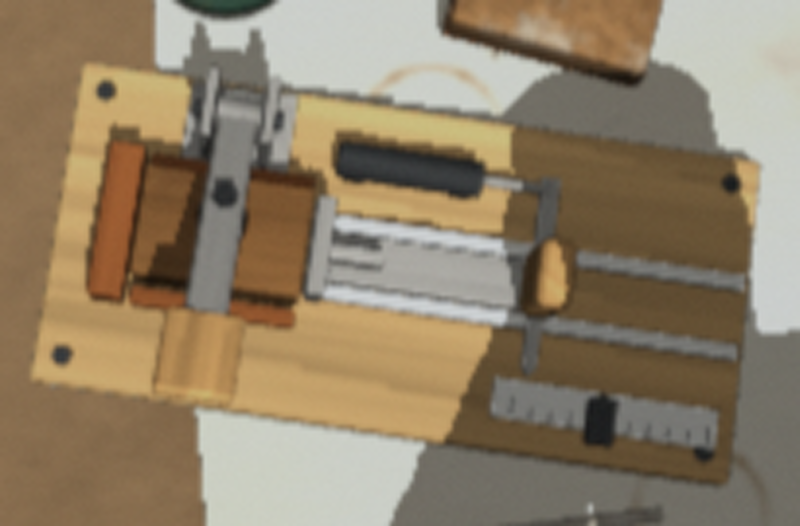

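```bash
cat > h.py <<'E'
from rig import env
import numpy as np
def ray(cam,px):
    c=env.calibration(cam)
    if cam=="wrist":
        s=env.observe();H=c["hand_eye"];R=s["tool_rot"]@H[:3,:3];p=s["position"]+s["tool_rot"]@H[:3,3]
    else: R,p=c["rotation"],c["position"]
    return p,R@np.array([(px[0]-c["cx"])/c["fx"],(px[1]-c["cy"])/c["fy"],1])
def onz(cam,px,z):
    p,d=ray(cam,px); return p+d*(z-p[2])/d[2]
def fit(obj,w):
    o,w=np.array(obj)[:,:2],np.array(w)[:,:2]
    a,b=o-o.mean(0),w-w.mean(0)
    th=np.arctan2((a[:,0]*b[:,1]-a[:,1]*b[:,0]).sum(),(a*b).sum())
    R=np.array([[np.cos(th),-np.sin(th)],[np.sin(th),np.cos(th)]])
    t=w.mean(0)-R@o.mean(0); return th,R,t,o@R.T+t-w
E
python3 - <<'E'
from h import *
f=lambda u,v:((u+.5)/3.9+220-.5,(v+.5)/3.9+150-.5)
# jig +x is image left, +y image down
obj=[(.18,-.085),(-.18,-.085),(-.18,.085),(.18,.085)]
w=[onz("top",f(*p),.018) for p in[(85,65),(760,160),(725,483),(33,380)]]
th,R,t,e=fit(obj,w); print(np.degrees(th),t,e*1e3)
for n,p,z in[("grip",(551,270),.086),("idx",(530,370),.032),("nose",(604,393),.03),("clip",(601,420),.033),("paddle",(198,355),.146),("sand",(640,80),.033)]:
    q=onz("top",f(*p),z)[:2]; print(n,q,(R.T@(q-t))*1e3)
for n,j in[("paddle",(.0925,.0675)),("pad_down",(.0925,.085))]: print(n,R@j+t)
E
```

```text
80.3579990568621 [0.57830283 0.02083772] [[ 2.01841776  1.68733194]
 [ 0.25947383 -1.23087316]
 [-1.32523268 -2.69787967]
 [-0.95265891  2.24142089]]
grip [ 0.56755453 -0.04476949] [-66.48065295  -0.39218354]
idx [ 0.5239566  -0.04137653] [-70.43790669  43.15815175]
nose [ 0.51170133 -0.07845971] [-109.04988928   49.02917369]
clip [ 0.49809504 -0.07554512] [-108.45540961   62.93142647]
paddle [0.52553442 0.12433867] [93.2005873  69.35849999]
sand [ 0.67238379 -0.10589088] [-109.18060231 -113.977888  ]
paddle [0.52724933 0.12333669]
pad_down [0.50999654 0.12626779]
```

{"op": "jog_arm", "data": {
  "hand": [0,0,0,0,0],
  "travel": [
    [0.03,0.045,0],
    [0.03,0.045,0],
    [0.03,0.045,0],
    [0.03,0.045,0],
    [0.03,0.045,0]
  ],
  "yaw": [-0.0555,-0.0555,-0.0555,-0.0555,-0.0555]
}}

```text
time_s: 0.72
position: [0.3586, -0.2825, 0.2482]
tool_rot: [[0.994, 0.108, -0.0], [0.108, -0.994, 0.0], [-0.0, -0.0, -1.0]]
ft_force: [1.7, -0.9, 0.1]
grip_width: 0.0
gripper_force: 0.0
```

{"op": "jog_arm", "data": {
  "hand": [0,0,0,0,0],
  "travel": [
    [0.03,0.045,0],
    [0.03,0.045,0],
    [0.03,0.045,0],
    [0.03,0.045,0],
    [0.03,0.045,0]
  ],
  "yaw": [-0.0555,-0.0555,-0.0555,-0.0555,-0.0555]
}}

```text
time_s: 1.35
position: [0.5087, -0.0575, 0.2481]
tool_rot: [[0.986, -0.168, -0.0], [-0.168, -0.986, 0.0], [-0.0, 0.0, -1.0]]
ft_force: [0.4, -0.4, 0.2]
grip_width: -0.0003
gripper_force: 0.0
```

{"op": "jog_arm", "data": {
  "hand": [0,0,0,0,0],
  "travel": [
    [0,0,0],
    [0,0,0],
    [0,0,0],
    [0,0,0],
    [0,0,0]
  ],
  "yaw": [0,0,0,0,0]
}}

```text
time_s: 1.98
position: [0.5078, -0.0597, 0.2484]
tool_rot: [[0.986, -0.167, 0.0], [-0.167, -0.986, -0.0], [0.0, 0.0, -1.0]]
ft_force: [-0.6, -0.7, 0.9]
grip_width: -0.0003
gripper_force: 0.0
```

```bash
python3 - <<'E'
from h import *
import cv2
s=env.observe(); im=env.get_image("wrist"); np.savez("w1.npz",p=s["position"],R=s["tool_rot"])
cv2.imwrite("pics/w1.png",cv2.resize(im[:,:,::-1],None,fx=1.4,fy=1.4,interpolation=cv2.INTER_CUBIC)); print(s["position"],s["tool_rot"],s["time_s"])
E
```

```text
[ 0.50779554 -0.05967549  0.24840597] [[ 9.85895037e-01 -1.67364777e-01  8.82114444e-05]
 [-1.67364772e-01 -9.85895040e-01 -6.25599492e-05]
 [ 9.74375574e-05  4.69140552e-05 -9.99999994e-01]] 1.975
```

View pics/w1.png

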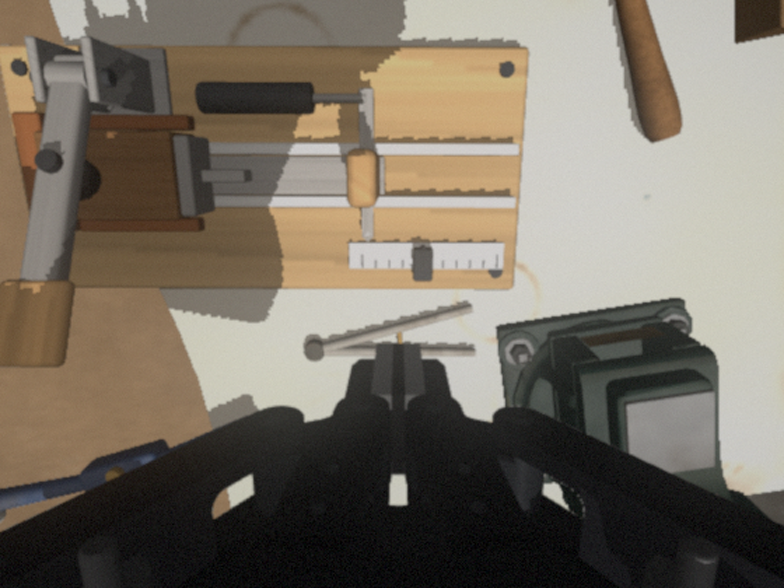

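```bash
python3 - <<'E'
from h import *
f=lambda u,v:((u+.5)/1.4-.5,(v+.5)/1.4-.5)
th=np.radians(80.36);R=np.array([[np.cos(th),-np.sin(th)],[np.sin(th),np.cos(th)]]);t=np.array([.5783,.0208])
for n,p,z in[("c1",(528,47),.018),("c2",(514,290),.018),("grip",(362.5,178),.086),("idx",(367,238),.032),("nose",(423,243),.03),("paddle",(36,322),.146)]:
    q=onz("wrist",f(*p),z)[:2]; print(n,q,(R.T@(q-t))*1e3)
E
```

```text
c1 [ 0.62900283 -0.16924215] [-178.8680931   -81.81077022]
c2 [ 0.46217649 -0.14190787] [-179.85603738   87.23718821]
grip [ 0.5650096  -0.04884691] [-70.88901931   1.43986038]
idx [ 0.5222432  -0.04012387] [-69.45069222  45.06310779]
nose [ 0.5116503  -0.07888271] [-109.43608596   49.01598626]
paddle [0.52516415 0.11944927] [88.35831119 68.90505343]
```

{"op": "jog_arm", "data": {
  "hand": [0,0,0,0,0],
  "travel": [
    [0.005,0.046,0],
    [0.005,0.046,0],
    [0.004,0.045,0],
    [0.004,0.045,0],
    [0,0,-0.03]
  ],
  "yaw": [0,0,0,0,0]
}}

```text
time_s: 2.65
position: [0.5268, 0.1254, 0.2195]
tool_rot: [[0.987, -0.163, 0.005], [-0.163, -0.987, 0.001], [0.005, -0.001, -1.0]]
ft_force: [0.4, -1.0, -1.4]
grip_width: -0.0002
gripper_force: 0.0
```

{"op": "jog_arm", "data": {
  "hand": [0,0,0,0,0],
  "travel": [
    [0,0,-0.02],
    [0,0,-0.02],
    [0,0,-0.015],
    [-0.002,0,-0.01],
    [-0.003,0,-0.01]
  ],
  "yaw": [0,0,0,0,0]
}}

```text
time_s: 3.28
position: [0.5212, 0.1231, 0.144]
tool_rot: [[0.986, -0.167, 0.002], [-0.167, -0.986, 0.001], [0.001, -0.001, -1.0]]
ft_force: [-1.6, 2.5, 7.4]
grip_width: 0.0002
gripper_force: 3.1
```

{"op": "jog_arm", "data": {
  "hand": [0,0,0,0,0],
  "travel": [
    [-0.003,0.001,-0.008],
    [-0.003,0,-0.008],
    [-0.002,0,-0.008],
    [-0.002,0.001,-0.006],
    [-0.001,0,-0.005]
  ],
  "yaw": [0,0,0,0,0]
}}

```text
time_s: 3.9
position: [0.5096, 0.1249, 0.1077]
tool_rot: [[0.986, -0.166, -0.001], [-0.166, -0.986, -0.0], [-0.001, 0.0, -1.0]]
ft_force: [-0.2, -0.8, 0.7]
grip_width: -0.0001
gripper_force: 0.0
```

{"op": "jog_arm", "data": {
  "hand": [0,0,0,0,0],
  "travel": [
    [0,0,0],
    [0,0,0],
    [0,0,0.02],
    [0,0,0.03],
    [0,0,0.03]
  ],
  "yaw": [0,0,0,0,0]
}}

```text
time_s: 4.53
position: [0.51, 0.1248, 0.1895]
tool_rot: [[0.986, -0.166, 0.0], [-0.166, -0.986, 0.0], [0.0, -0.0, -1.0]]
ft_force: [-0.2, 1.0, 0.4]
grip_width: 0.0003
gripper_force: 0.0
```

{"op": "jog_arm", "data": {
  "hand": [0,0,0.04,0.045,0.045],
  "travel": [
    [0,0,0.03],
    [0,0,0.01],
    [0.005,-0.03,0],
    [0.005,-0.03,0],
    [0,0,0]
  ],
  "yaw": [0,0,0,0,0]
}}

```text
time_s: 5.15
position: [0.52, 0.0635, 0.2274]
tool_rot: [[0.986, -0.169, -0.001], [-0.169, -0.986, 0.0], [-0.001, 0.0, -1.0]]
ft_force: [-0.4, 0.5, 0.2]
grip_width: 0.0453
gripper_force: 0.0
```

```bash
python3 - <<'E'
from h import *
import cv2
s=env.observe(); print(s["position"],s["time_s"])
a=env.get_image("wrist")[:,:,::-1]; b=env.get_image("scene")[180:300,220:410,::-1]
b=cv2.resize(b,(380,240)); a=cv2.resize(a,(420,315))
o=np.zeros((315,800,3),np.uint8);o[:,:420]=a;o[:240,420:]=b;cv2.imwrite("pics/c2.png",o)
E
```

```text
[0.52001727 0.06349339 0.22743029] 5.15
```

View pics/c2.png

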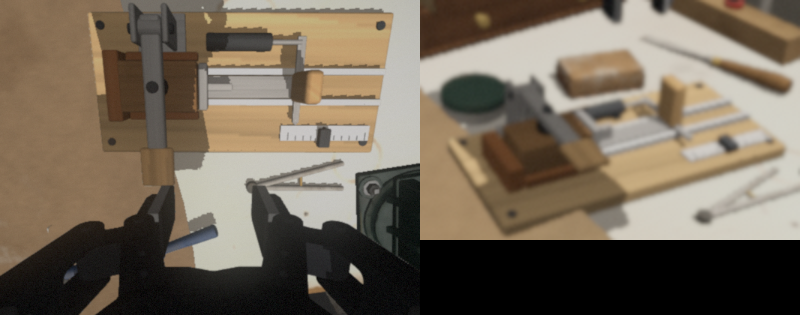

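{"op": "jog_arm", "data": {
  "hand": [0.045,0.045,0.045,0.045,0.045],
  "travel": [
    [0.016,-0.037,0],
    [0.016,-0.037,0],
    [0.015,-0.037,0],
    [0,0,-0.04],
    [0,0,-0.04]
  ],
  "yaw": [0,0,0,0,0]
}}

```text
time_s: 5.88
position: [0.567, -0.0455, 0.1471]
tool_rot: [[0.986, -0.166, 0.0], [-0.166, -0.986, 0.0], [0.0, -0.0, -1.0]]
ft_force: [0.1, -0.2, -0.2]
grip_width: 0.0451
gripper_force: 0.0
```

{"op": "jog_arm", "data": {
  "hand": [0.045,0.045,0.045,0.045,0.045],
  "travel": [
    [0,0,-0.03],
    [0,0,-0.025],
    [0,0,-0.02],
    [0,0,-0.01],
    [0,0,0]
  ],
  "yaw": [0,0,0,0,0]
}}

```text
time_s: 6.5
position: [0.5668, -0.0456, 0.063]
tool_rot: [[0.986, -0.166, -0.001], [-0.166, -0.986, 0.0], [-0.001, -0.0, -1.0]]
ft_force: [-0.6, 0.9, 0.4]
grip_width: 0.045
gripper_force: 0.0
```

{"op": "jog_arm", "data": {
  "hand": [0.03,0.02,0.01,0.005,0],
  "travel": [
    [0,0,0],
    [0,0,0],
    [0,0,0],
    [0,0,0],
    [0,0,0]
  ],
  "yaw": [0,0,0,0,0],
  "grip_force": 50
}}

```text
time_s: 7.12
position: [0.5671, -0.0477, 0.0644]
tool_rot: [[0.986, -0.167, 0.001], [-0.167, -0.986, -0.003], [0.001, 0.002, -1.0]]
ft_force: [-3.9, -8.7, 3.8]
grip_width: 0.0176
gripper_force: 50.3
```

{"op": "jog_arm", "data": {
  "hand": [0,0,0,0,0],
  "travel": [
    [-0.002,-0.012,0],
    [-0.002,-0.012,0],
    [-0.002,-0.01,0],
    [-0.001,-0.005,0],
    [0,0,0]
  ],
  "yaw": [0,0,0,0,0]
}}

```text
time_s: 7.75
position: [0.5607, -0.085, 0.0643]
tool_rot: [[0.986, -0.167, 0.003], [-0.167, -0.986, 0.001], [0.002, -0.002, -1.0]]
ft_force: [1.4, 7.2, 5.3]
grip_width: 0.0176
gripper_force: 51.1
```

{"op": "jog_arm", "data": {
  "hand": [0,0,0,0,0],
  "travel": [
    [0,0,0],
    [0,0,0],
    [0,0,0],
    [0,0,0],
    [0,0,0]
  ],
  "yaw": [0,0,0,0,0]
}}

```text
time_s: 8.38
position: [0.5607, -0.0847, 0.0643]
tool_rot: [[0.986, -0.167, 0.003], [-0.167, -0.986, 0.001], [0.002, -0.001, -1.0]]
ft_force: [2.0, 6.1, 5.5]
grip_width: 0.0173
gripper_force: 51.1
```

```bash
python3 - <<'E'
from h import *
import cv2
s=env.observe(); print(s["position"],s["time_s"],s["ft_force"])
a=env.get_image("wrist")[:,:,::-1]; b=env.get_image("top")[190:280,310:420,::-1]; c=env.get_image("scene")[180:290,230:410,::-1]
cv2.imwrite("pics/w3full.png",a);cv2.imwrite("pics/t3full.png",b)
o=np.zeros((600,800,3),np.uint8);o[:315,:420]=cv2.resize(a,(420,315));o[:300,430:796]=cv2.resize(b,(366,300),interpolation=cv2.INTER_CUBIC);o[320:540,:360]=cv2.resize(c,(360,220));cv2.imwrite("pics/c3.png",o)
E
```

```text
[ 0.56071532 -0.08468771  0.06430874] 8.375 [2.03874951 6.1216749  5.51574664]
```

View pics/c3.png

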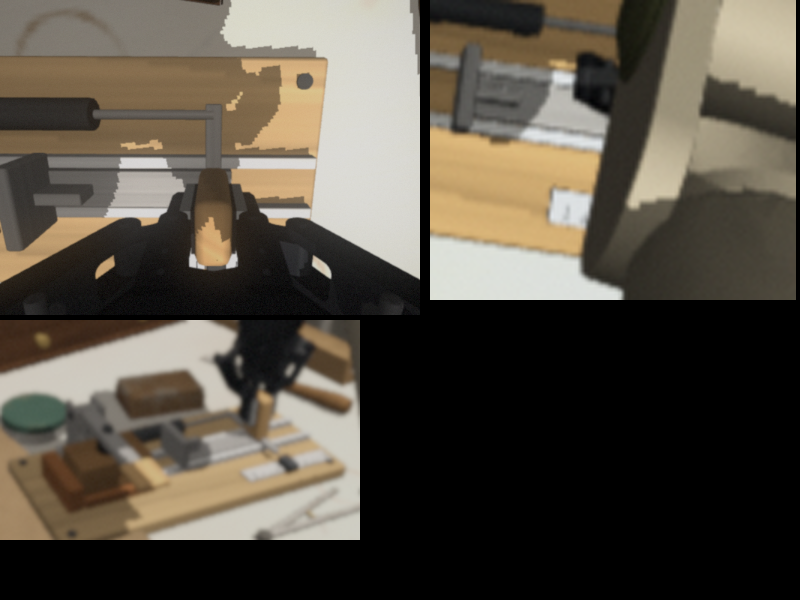

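```bash
python3 - <<'E'
from h import *
import cv2
im=env.get_image("scene")[:,:,::-1]; cv2.imwrite("pics/s4.png",im)
b=im[225:270,335:400]; cv2.imwrite("pics/s4c.png",cv2.resize(b,None,fx=12,fy=12,interpolation=cv2.INTER_CUBIC))
# predicted direction: project jig points along y at x=-109,z=.032
c=env.calibration("scene");th=np.radians(80.36);R=np.array([[np.cos(th),-np.sin(th)],[np.sin(th),np.cos(th)]]);t=np.array([.5783,.0208])
for x,y in[(-.1094,.045),(-.1094,.049),(-.1044,.049),(-.1144,.049)]:
    p=c["rotation"].T@(np.r_[R@(x,y)+t,.031]-c["position"]); u=(c["fx"]*p[0]/p[2]+c["cx"],c["fy"]*p[1]/p[2]+c["cy"]); print(x,y,u,((u[0]-334.5)*12,(u[1]-224.5)*12))
E
```

```text
-0.1094 0.045 (np.float64(369.2560294615925), np.float64(244.63984483969566)) (np.float64(417.07235353911005), np.float64(241.67813807634786))
-0.1094 0.049 (np.float64(370.3072282976071), np.float64(245.5059382149246)) (np.float64(429.686739571285), np.float64(252.07125857909534))
-0.1044 0.049 (np.float64(368.55874991795247), np.float64(245.9838861710678)) (np.float64(408.7049990154296), np.float64(257.8066340528137))
-0.1144 0.049 (np.float64(372.04836444819523), np.float64(245.02999726293802)) (np.float64(450.58037337834276), np.float64(246.3599671552563))
```

View pics/s4c.png

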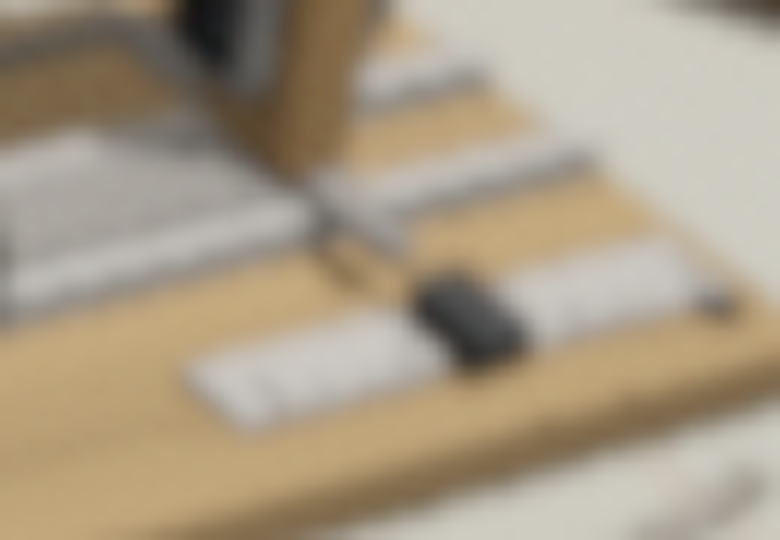

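{"op": "jog_arm", "data": {
  "hand": [0,0,0,0,0],
  "travel": [
    [0,-0.001,0],
    [0,-0.001,0],
    [0,0,0],
    [0,0,0],
    [0,0,0]
  ],
  "yaw": [0,0,0,0,0]
}}

```text
time_s: 9.2
position: [0.5604, -0.0865, 0.0643]
tool_rot: [[0.986, -0.167, 0.002], [-0.167, -0.986, 0.001], [0.002, -0.002, -1.0]]
ft_force: [-0.4, 7.5, 6.9]
grip_width: 0.0178
gripper_force: 51.2
```

{"op": "jog_arm", "data": {
  "hand": [0,0,0,0,0],
  "travel": [
    [0,0,0],
    [0,0,0],
    [0,0,0],
    [0,0,0],
    [0,0,0]
  ],
  "yaw": [0,0,0,0,0]
}}

```text
time_s: 9.82
position: [0.5604, -0.0865, 0.0643]
tool_rot: [[0.986, -0.167, 0.002], [-0.167, -0.986, 0.001], [0.002, -0.002, -1.0]]
ft_force: [0.4, 7.4, 6.8]
grip_width: 0.0175
gripper_force: 51.2
```

```bash
python3 - <<'E'
from h import *
s=env.observe(); print(s["position"],s["ft_force"],s["gripper_force"]); print(env.close_job())
E
```

```text
[ 0.56037619 -0.08654418  0.06429293] [0.41995354 7.4043294  6.79583544] 51.18507206439972
the job is handed in; nothing more can be done
None
```

Job handed in, no verdict returned: the hold-down arm snapped over and stayed down, and the gripper is holding the stop drawn out about 39 mm, by my measurement within about 1 mm of the mark (not re-imaged after the last 2 mm), with the block and bystanders untouched.

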